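# Show a valve block's ported faces to the inspection camera, then seat it in its nest

### The job

Pick up the upright valve block and show its three ported faces to the inspection camera in turn: first the face with one port, then the face with two, then the face with three, each time holding the block upright and still for about a second with that face square to the lens, its middle on the lens axis and about 60 mm in front of the glass. Then stand the block in the square nest, either way round, press it down gently until the line round its foot is level with the rim, and let go. Do not touch the camera and do not disturb the other things on the bench.

Things in the scene. Friction and masses are not known exactly. Their poses are not given: they have to be found in the camera images.
- block: Aluminium valve block, loose, upright: 44 x 44 mm, 130 mm tall, about 0.4 kg. Origin at the centre of its underside, z up. Its -y side has one round port, its -x side two (one above the other), its +y side three; the +x side is plain. Ports 17 mm across, at most 1.2 mm proud, centred 60 mm up; sides plain from 95 mm up. Dark line round it 20 mm above the foot.
- port1_face (a point): Middle of the one-port face of the block, on its surface, 60 mm above the foot (block frame: 0, -22, 60 mm). Axes as the block.
- port2_face (a point): Middle of the two-port face of the block (block frame: -22, 0, 60 mm). Axes as the block.
- port3_face (a point): Middle of the three-port face of the block (block frame: 0, 22, 60 mm). Axes as the block.
- block_middle (a point): Point on the block's long axis, 60 mm above the foot. Axes as the block.
- camera: Inspection camera on a post, fixed to the bench. Origin at bench level; the lens looks level along its own -x, 150 mm up. Grey base plate 110 x 90 mm reaches 45 mm in front of the origin; grey head 50 mm wide and high, its top 175 mm up, reaches 54 mm behind the origin.
- lens (a point): Centre of the lens glass (47 mm wide black front ring), 60 mm in front of the camera's origin, 150 mm above the bench. Axes as the camera: it looks along -x, z is up.
- nest: Steel nest, fixed to the bench: base plate 110 x 110 x 10 mm with a square pocket 49 x 49 mm inside four 10 mm walls, rim 38 mm above the bench. Origin under the pocket's centre at bench level; x and y run along the pocket's sides. The pocket's black floor lies 12 mm below the rim at the start.
- nest_floor (a joint): Travel of the nest's floor in m, positive down: 0 as found (floor 12 mm below the rim), 0.008 fully home (20 mm below the rim). It is stiff (about 10 N), does not sink under the block's weight and stays where it is pressed to.
- spray_can: Bystander: white spray can, 66 mm across, 159 mm tall, loose. Origin at the centre of its underside.
- oil_bottle: Bystander: yellow oil bottle with red spout, 43 mm across, 118 mm tall, loose. Origin at the centre of its underside.
- tape_roll: Bystander: roll of tape lying flat, 100 mm across, 25 mm high, loose. Origin at the centre of its underside.
- v_block: Bystander: small steel V block, 40 x 35 x 30 mm, loose. Origin at the centre of its underside.
There are look-alikes about, which are no part of the job. What is shaped like the block but green or turquoise is not meant.

How it is judged:
By the outcome, as a careful person would: the job done as asked, in the order asked, and still so for the second after the job is handed in, with the robot touching nothing.
It also fails if it takes over 54 s, if anything falls off the work surface, if the arm or the gripper's body presses on something with over 40 N, if the wrist force passes 120 N, or if a joint passes its speed limit or range.

### The arm

A 6-joint arm with a two-finger parallel gripper is mounted at the origin on a cart in front of the work surface, level with it; the furniture and walls round the work are solid. World frame = base frame: x ahead of the robot, y to its left, z up, the work surface at z = 0. Lengths are in m, angles in rad, forces in N, time in s.
With the tool pointing down it reaches from about 0.225 to 0.725 m from the base axis. Payload 3.1 kg.
Tool frame: the origin (TCP) lies midway between the tips of the shut fingers; the grasp point (between the pads) lies robot.hold_point_z behind it (robot.hold_point_z is the distance from the TCP to the grasp point, in m); z points along the fingers, y is the line along which they close (so a half turn about z gives the same grasp; the last joint's range is limited). The gripper opens to 85 mm and grips with 20 to 120 N. Pads are 22 mm wide; open, the fingers measure 114 mm over their backs; the gripper's body (76 mm by 85 mm) begins 54 mm behind the grasp point. The pads swing forward as they close: fully open they stand 13 mm farther back than shut.
Start: joints at [-1.237, 0.048, 0.099, 1.622, 0, 1.443], TCP at [0.234, -0.47, 0.231] pointing down, gripper open.
Joint ranges: [-2.91, 2.91], [-0.99, 1.94], [-1.21, 1.42], [-2.12, 2.29], [-1.49, 1.47], [-3.14, 3.14]. Speed limits (rad/s): [2.79, 2.79, 3.14, 3.14, 3.14, 3.14].

### API

Orientations are given as [roll, pitch, yaw] about the fixed x, y, z axes, in that order (R = Rz(yaw) Ry(pitch) Rx(roll)).
In Python, from rig import robot, eyes, spotter gives the robot as it stands.
- The arm moves only by the tool move_arm, never from a script. Its argument "deltas" is a list of rows, each an object with "dp": the shift along the world's x, y, z in m, a list of three; "spin": the turn about the world's z in rad. In form: [{"dp": [x, y, z], "spin": spin}, ...]. A call has 1 to 12 rows; each row is the pose to reach, as a shift and turn from the pose commanded when the call began; what a row does not reach only later rows make up. A row lasts 1/10 s, in which the tool goes at most 50 mm and 8.59 degrees, less where a joint would pass 70% of its speed; a pose out of reach is approached as far as the arm can. A call with a gripper value outside its range is refused whole. "hand" is the finger opening in m, from 0 to 0.0854, set as the call begins (left out, the last holds). The fingers move at their own pace and stop on an object; the grip force is fixed at half the most. Time passes only in rows, so rows that repeat a pose let the fingers close. It gives the time, the measured TCP pose, the force, the opening and the grip force at its end, in the units of the state.
- robot.get_state(): the state, without advancing time (a new reading comes with each control period).
- eyes.get_image(name): name is "scene" or "side" or "wrist"; returns (picture, depth): 384x512x3 uint8, red, green, blue; 384x512 float32, m along the optical axis (not along the pixel's ray), 0 where there is no reading.
- eyes.camera_model(name): a dict with "fx", "fy", "cx", "cy" (pixels), "T" (4x4, takes a point from camera to world coordinates); the wrist camera has in their place "mount" (4x4, takes a point from camera to tool coordinates, whose origin is the TCP and whose axes are the flange's). Camera axes: x right, y down, z forward; pixel columns grow to the right and rows downward; lengths in m; the calibration is good to about 2 mm. A picture is of the moment at which its call begins: read the wrist's pose just before it. camera_model takes no time and is no camera call.
- robot.sign_off(): hands the job in; it is judged then, once.
Trained networks look in the newest picture that a camera, given by its name, has taken for a name from the list of things; names that differ only in an ending like _2 or _b are one class to them, and where a whole thing is asked for, a point or a joint stands for the part that bears it (a point fixed in the world has none). Each returns a list of dicts, best first, with "confidence" (0 to 1); they miss things now and then, are a little off and sometimes report something else, mostly with a low value. They report only what shows in the picture. A call takes as long as a camera call. They do not tell look-alikes from the thing itself.
- spotter.spot_in(camera, name): "rect" ([left, top, right, bottom] in pixels, round what is visible of it).
- spotter.trace(camera, name): "pixels" (384x512 bool, what is visible of it) and "rect" ([left, top, right, bottom] in pixels, round what is visible of it).
The state is a dict: "time": time; "q": joint angles; "qd": joint speeds; "joint_torque": joint torques, N m; "tcp_pos": TCP position; "tool_rot": TCP orientation; "force": force on the tool from outside, world axes, zero at the start; "ft_torque": the same for the moment, N m; "opening": finger opening in m; "grasp_force": force on a finger pad.
Only numpy, scipy, OpenCV 4.12 (cv2) and the standard library are available. Lean on these libraries where they do the work, as an engineer would, in place of code of your own. Each camera call takes 0.05 s, during which the arm holds its last target. There are 200 camera calls.

## Working session

There is one attempt and no reset: what is moved stays moved. The work goes in short steps, Python scripts to look and compute and a tool call to move; the robot and the scene stay as the last step left them, time stands still between calls to the robot, and variables do not carry over. Pictures are saved under pics/ and viewed, at most 10 in all, crops included, and the job is handed in when it is done.

Besides the shell and the picture viewer there is one more tool, called after "Call:" in YAML: its name, and indented under it one key for each argument. move_arm: Moves the arm, as the interface text tells. Its arguments: {"type":"object","properties":{"deltas":{"type":"array"},"hand":{"type":"number"}},"required":["deltas"]}

```bash
ls; mkdir -p pics
cat > h.py <<'E'
import numpy as np, cv2
from rig import robot, eyes, spotter
def cam(n):
    m=eyes.camera_model(n)
    return m
def world(n,depth,T=None):
    m=eyes.camera_model(n); T=m['T'] if T is None else T
    T=np.array(T)
    v,u=np.indices(depth.shape)
    P=np.stack([(u-m['cx'])/m['fx']*depth,(v-m['cy'])/m['fy']*depth,depth],-1)
    return P@T[:3,:3].T+T[:3,3]
E
python3 - <<'E'
from h import *
ims=[]
for n in ['scene','side']:
    p,d=eyes.get_image(n); cv2.imwrite(f'pics/{n}0.png',p[...,::-1]); np.savez(f'pics/{n}0.npz',p=p,d=d)
    W=world(n,d)
    for o in ['block','camera','nest','spray_can','oil_bottle','tape_roll','v_block']:
        for r in spotter.trace(n,o):
            if r['confidence']<.2: continue
            w=W[r['pixels']&(d>0)]
            print(n,o,round(r['confidence'],2),np.round(r['rect']),np.round(np.percentile(w,[3,50,97],axis=0),3).tolist(), p[r['pixels']].mean(0).round())
print(robot.get_state(), robot.hold_point_z)
E
```

```text
pics
scene block 0.94 [330. 188. 352. 226.] [[0.306, -0.302, 0.003], [0.314, -0.272, 0.081], [0.353, -0.259, 0.132]] [ 65. 126.  78.]
scene block 0.91 [317. 169. 335. 200.] [[0.405, -0.313, 0.011], [0.42, -0.29, 0.09], [0.446, -0.272, 0.132]] [164. 164. 165.]
scene camera 0.7 [198. 140. 230. 192.] [[0.659, -0.022, 0.0], [0.701, 0.024, 0.031], [0.82, 0.063, 0.177]] [154. 157. 155.]
scene camera 0.31 [318. 167. 339. 202.] [[0.405, -0.319, 0.008], [0.421, -0.29, 0.089], [0.449, -0.272, 0.132]] [164. 163. 164.]
scene nest 0.64 [145. 229. 188. 262.] [[0.448, 0.234, 0.005], [0.49, 0.288, 0.014], [0.548, 0.338, 0.04]] [134. 138. 140.]
scene nest 0.53 [320. 168. 336. 204.] [[0.405, -0.321, 0.003], [0.421, -0.291, 0.085], [0.455, -0.272, 0.132]] [162. 162. 163.]
scene spray_can 0.76 [158. 179. 184. 218.] [[0.612, 0.183, 0.002], [0.622, 0.218, 0.088], [0.664, 0.245, 0.146]] [159. 162. 161.]
scene tape_roll 0.83 [234. 215. 264. 241.] [[0.383, -0.02, -0.003], [0.427, 0.024, 0.021], [0.476, 0.072, 0.029]] [173. 163. 138.]
side block 0.75 [324. 156. 340. 197.] [[0.31, -0.395, 0.002], [0.334, -0.26
[... 1310 characters left out ...]
27]] [157. 145. 114.]
{'time': 0.8, 'q': array([-1.23679108e+00,  4.79815814e-02,  9.91964736e-02,  1.62202868e+00,
        1.49640785e-05,  1.44299767e+00]), 'qd': array([ 0.00102814,  0.00052927,  0.00114015, -0.00015032,  0.00012087,
        0.00072904]), 'joint_torque': array([-3.48259107e-05, -3.38588297e+01,  3.20124865e+01,  5.47337568e-04,
       -2.41137614e-04,  6.96297739e-07]), 'tcp_pos': array([ 0.23390786, -0.46999015,  0.23131938]), 'tool_rot': array([-3.14157725e+00, -1.70669109e-05,  4.61803902e-01]), 'force': array([ 0.19622784,  0.20095344, -0.4045094 ]), 'ft_torque': array([ 0.03307077,  0.00089876, -0.00048756]), 'grasp_force': 0.0, 'opening': 0.08541160856153629} 0.0187
```

Run:
```python
import cv2,numpy as np
a=cv2.imread('pics/scene0.png');b=cv2.imread('pics/side0.png')
A=cv2.resize(a[120:280,130:400],(800,474),interpolation=cv2.INTER_CUBIC)
cv2.imwrite('pics/c1.png',A)
B=cv2.resize(b[130:350,150:390],(655,600),interpolation=cv2.INTER_CUBIC)
cv2.imwrite('pics/c2.png',B)
```

```text
(no output)
```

View pics/c1.png

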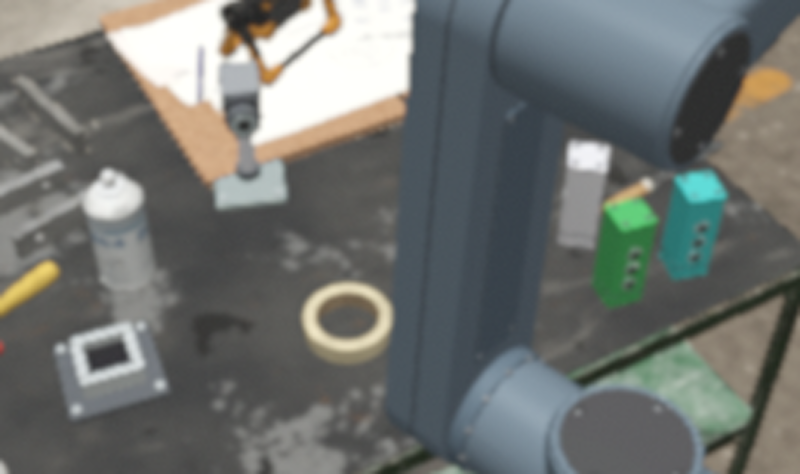

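View pics/c2.png

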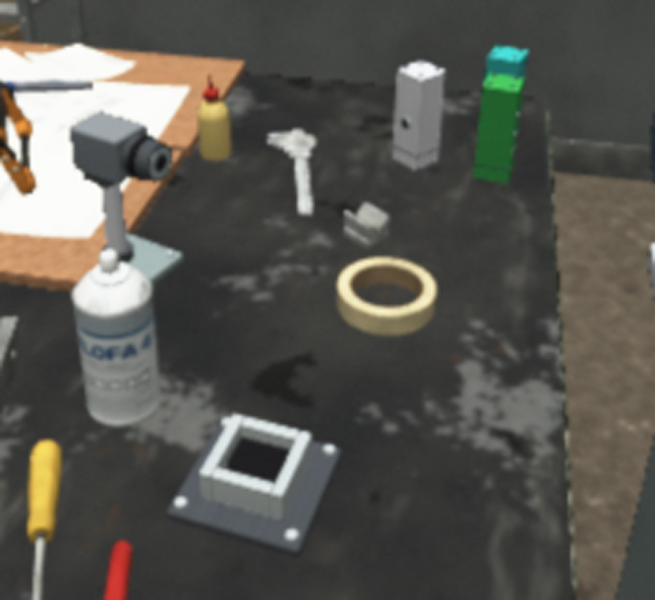

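The block candidates in the scene image are grey at (326,184), green at (341,207) and turquoise at (364,195). The task rules out green and turquoise, so I choose grey, at about (0.43, -0.29). The side crop shows it with its single port facing +y and its plain face towards -x. The inspection camera's lens looks roughly along -x, and the nest is at about (0.50, 0.29).

Run:
```python
from h import *
print({k:np.round(v,3).tolist() for k,v in eyes.camera_model('wrist').items()})
for n in ['scene','side']:
    z=np.load(f'pics/{n}0.npz'); d=z['d'];W=world(n,d)
    def box(lo,hi,nm):
        m=((W>lo)&(W<hi)).all(-1)&(d>0); q=W[m]
        if len(q)<5: print(n,nm,len(q));return
        (c,s,a)=cv2.minAreaRect((q[:,:2]*1000).astype(np.float32)); print(n,nm,len(q),np.round(c,1),np.round(s,1),round(a,1),q[:,2].mean().round(4))
    box([.39,-.34,.124],[.48,-.24,.14],'blocktop')
    box([.4,.2,.032],[.6,.4,.044],'nestrim')
    box([.62,-.05,.168],[.8,.1,.185],'camtop')
    box([.58,-.08,.12],[.8,.1,.185],'camhead')
```

```text
{'fx': 306.173, 'fy': 306.173, 'cx': 256.085, 'cy': 191.738, 'mount': [[-0.001, -0.962, -0.275, 0.07], [1.0, -0.001, 0.0, -0.001], [-0.0, -0.275, 0.962, -0.142], [0.0, 0.0, 0.0, 1.0]]}
scene blocktop 115 [ 433.1 -300.4] [44.1 48. ] 45.9 0.1296
scene nestrim 211 [518.1 330. ] [168.8  78.6] 71.6 0.0369
scene camtop 200 [708.1  22.2] [ 49.2 106.4] 70.1 0.1736
scene camhead 336 [707.8  22.3] [ 49.4 107. ] 70.3 0.1657
side blocktop 96 [ 434.1 -298.4] [47.1 44.2] 52.7 0.1295
side nestrim 536 [519.6 329.8] [170.1  81.2] 71.7 0.037
side camtop 284 [708.3  25.8] [51.6 98.4] 69.8 0.1735
side camhead 753 [707.5  24.9] [51.8 99.9] 71.4 0.1585
```

Call:
move_arm:
  deltas:
    - {"dp": [0.03,0.03,0.03],"spin": 0.14}
    - {"dp": [0.06,0.06,0.06],"spin": 0.28}
    - {"dp": [0.09,0.09,0.07],"spin": 0.42}
    - {"dp": [0.12,0.12,0.07],"spin": 0.56}
    - {"dp": [0.15,0.14,0.07],"spin": 0.7}
    - {"dp": [0.18,0.16,0.07],"spin": 0.84}
    - {"dp": [0.2,0.18,0.07],"spin": 0.98}
    - {"dp": [0.2,0.18,0.07],"spin": 1.12}
    - {"dp": [0.2,0.18,0.07],"spin": 1.26}
    - {"dp": [0.2,0.18,0.07],"spin": 1.4}
    - {"dp": [0.2,0.18,0.07],"spin": 1.54}
    - {"dp": [0.2,0.18,0.07],"spin": 1.68}

```text
time: 2.0
tcp_pos: [0.434, -0.2899, 0.3014]
tool_rot: [3.142, 0.0, 2.148]
force: [-1.4, 0.7, -0.4]
opening: 0.0853
grasp_force: 0.0
```

```bash
cat >> h.py <<'E'
from scipy.spatial.transform import Rotation as Ro
def wrist(tag):
    s=robot.get_state(); T=np.eye(4); T[:3,:3]=Ro.from_euler('xyz',s['tool_rot']).as_matrix(); T[:3,3]=s['tcp_pos']
    p,d=eyes.get_image('wrist'); T=T@np.array(eyes.camera_model('wrist')['mount'])
    cv2.imwrite(f'pics/{tag}.png',p[...,::-1]); W=world('wrist',d,T); np.savez(f'pics/{tag}.npz',p=p,d=d,W=W,T=T)
    print('t',s['time'],'tcp',s['tcp_pos'].round(4),s['tool_rot'].round(4)); return p,d,W,T
def box(d,W,lo,hi,nm):
    m=((W>lo)&(W<hi)).all(-1)&(d>0); q=W[m]
    if len(q)<5: print(nm,len(q));return
    (c,s,a)=cv2.minAreaRect((q[:,:2]*1000).astype(np.float32)); print(nm,len(q),np.round(c,1),np.round(s,1),round(a,1),'z',np.median(q[:,2]).round(4),np.round(q.min(0),3),np.round(q.max(0),3))
    return m
E
python3 - <<'E'
from h import *
p,d,W,T=wrist('w1')
box(d,W,[.37,-.36,.122],[.5,-.23,.14],'blocktop')
for r in spotter.trace('wrist','block'): print(r['confidence'],r['rect'],np.nanmedian(W[r['pixels']],0).round(3))
E
```

```text
t 2.0 tcp [ 0.434  -0.2899  0.3014] [3.1416e+00 1.0000e-04 2.1478e+00]
blocktop 1690 [ 433.8 -301. ] [44.1 44.2] 49.9 z 0.1297 [ 0.404 -0.33   0.122] [ 0.464 -0.271  0.133]
0.9 [148.3, 82.2, 217.1, 142.5] [ 0.335 -0.279  0.129]
0.67 [101.4, 147.4, 180.1, 217.2] [ 0.331 -0.366  0.128]
0.64 [225.9, 141.8, 276.7, 203.8] [ 0.43  -0.296  0.129]
```

View pics/w1.png

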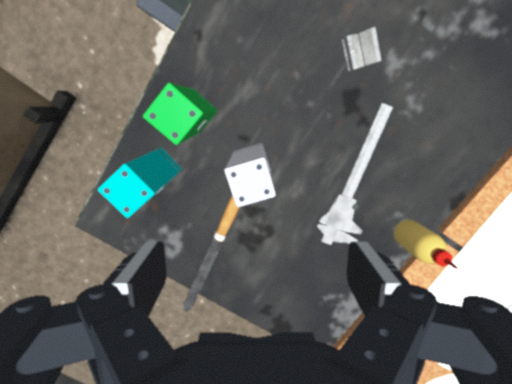

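The wrist view shows the grey block's top centred at (250,188), green at (175,112), turquoise at (127,195), and a file lying past the block on the bench. The choice of grey stands. The top measures 44.1 x 44.2 mm, which matches. Next I look at the camera and the nest.

Call:
move_arm:
  deltas:
    - {"dp": [0.015,0.045,0.02]}
    - {"dp": [0.03,0.09,0.04]}
    - {"dp": [0.045,0.135,0.06]}
    - {"dp": [0.06,0.18,0.06]}
    - {"dp": [0.07,0.225,0.06]}
    - {"dp": [0.085,0.27,0.06]}
    - {"dp": [0.1,0.315,0.06]}
    - {"dp": [0.115,0.36,0.06]}
    - {"dp": [0.13,0.4,0.06]}
    - {"dp": [0.14,0.44,0.06]}
    - {"dp": [0.14,0.44,0.06]}
    - {"dp": [0.14,0.44,0.06]}

```text
invalid input at $.deltas[0]: expected keys dp, spin
```

Run:
```python
from h import *
p,d,W,T=wrist('w2')
box(d,W,[.62,-.06,.165],[.8,.1,.186],'camtop')
box(d,W,[.58,-.08,.12],[.8,.1,.16],'camhead')
box(d,W,[.55,-.12,.004],[.8,.12,.02],'cambase')
box(d,W,[.4,.2,.033],[.6,.4,.043],'nestrim')
box(d,W,[.4,.2,.005],[.6,.4,.045],'nest')
m=box(d,W,[.47,.26,.0],[.53,.33,.03],'nestin')
print('side cam pos',np.array(eyes.camera_model('side')['T'])[:3,3],np.array(eyes.camera_model('scene')['T'])[:3,3])
for o in ['nest','camera']:
  for r in spotter.trace('wrist',o): print(o,r['confidence'],np.round(r['rect']),np.nanmedian(W[r['pixels']],0).round(3))
```

```text
t 2.1 tcp [ 0.4339 -0.29    0.3014] [3.1416e+00 1.0000e-04 2.1417e+00]
camtop 0
camhead 0
cambase 303 [ 739.1 -107.9] [21.4 44.6] 35.3 z 0.0149 [ 0.734 -0.12   0.004] [ 0.761 -0.084  0.018]
nestrim 0
nest 0
nestin 0
side cam pos [0.36011531 0.82557553 0.60163423] [-0.39856197  0.43333309  1.06429168]
```

View pics/w2.png

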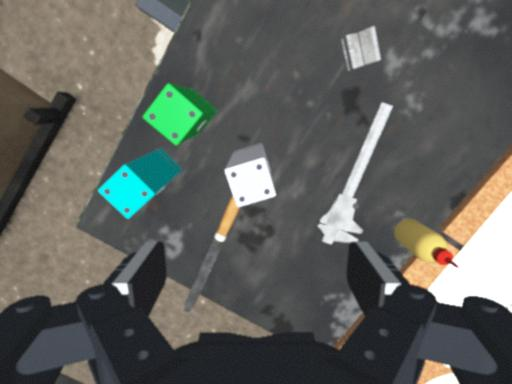

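The move was refused because the rows lacked a spin value, so the picture is unchanged. I resend it.

Call:
move_arm:
  deltas:
    - {"dp": [0.015,0.045,0.02],"spin": 0}
    - {"dp": [0.03,0.09,0.04],"spin": 0}
    - {"dp": [0.045,0.135,0.06],"spin": 0}
    - {"dp": [0.06,0.18,0.06],"spin": 0}
    - {"dp": [0.07,0.225,0.06],"spin": 0}
    - {"dp": [0.085,0.27,0.06],"spin": 0}
    - {"dp": [0.1,0.315,0.06],"spin": 0}
    - {"dp": [0.115,0.36,0.06],"spin": 0}
    - {"dp": [0.13,0.4,0.06],"spin": 0}
    - {"dp": [0.14,0.44,0.06],"spin": 0}
    - {"dp": [0.14,0.44,0.06],"spin": 0}
    - {"dp": [0.14,0.44,0.06],"spin": 0}

```text
time: 3.45
tcp_pos: [0.5739, 0.1508, 0.3606]
tool_rot: [-3.14, -0.0, 2.143]
force: [0.3, -0.7, -0.0]
opening: 0.0854
grasp_force: 0.0
```

Run:
```python
from h import *
p,d,W,T=wrist('w2')
box(d,W,[.62,-.06,.165],[.8,.1,.186],'camtop')
box(d,W,[.58,-.08,.12],[.8,.1,.16],'camhead')
box(d,W,[.55,-.12,.004],[.8,.12,.02],'cambase')
box(d,W,[.4,.2,.033],[.6,.4,.043],'nestrim')
box(d,W,[.4,.2,.005],[.6,.4,.045],'nest')
for o in ['nest','camera']:
  for r in spotter.trace('wrist',o): print(o,r['confidence'],np.round(r['rect']),np.nanmedian(W[r['pixels']],0).round(3))
```

```text
t 3.45 tcp [0.5739 0.1508 0.3606] [-3.1402 -0.      2.1427]
camtop 2135 [706.8  23.5] [49.  98.3] 70.6 z 0.174 [ 0.658 -0.006  0.165] [0.76  0.052 0.177]
camhead 684 [714.8  23. ] [ 47.6 116.2] 74.9 z 0.1497 [ 0.655 -0.001  0.124] [0.769 0.058 0.16 ]
cambase 3145 [730.7 -22.1] [195.6 138.4] 89.8 z 0.0147 [ 0.662 -0.12   0.004] [0.8   0.076 0.02 ]
nestrim 1434 [519.8 329.5] [172.4  80.6] 70.2 z 0.0374 [0.467 0.248 0.033] [0.583 0.399 0.04 ]
nest 5979 [512.  319.4] [184.  114.9] 78.4 z 0.0118 [0.444 0.225 0.005] [0.585 0.399 0.04 ]
nest 0.86 [215.   0. 320.  97.] [0.505 0.284 0.011]
camera 0.75 [250. 223. 326. 333.] [0.702 0.031 0.161]
```

View pics/w2.png

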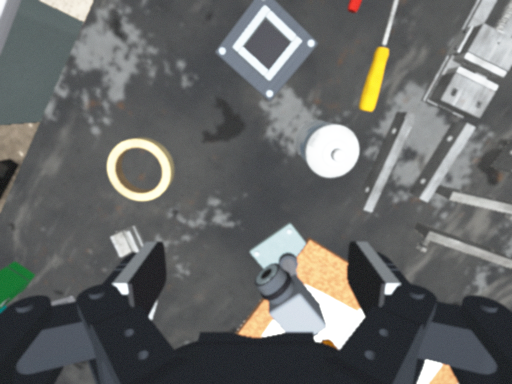

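The wrist view shows the nest at (268,47), the camera head at (297,308) with its lens ring at (270,280) pointing up-left, and the spray can at (332,150). Now I refine the nest and lens poses.

Run:
```python
from h import *
S={'w2':np.load('pics/w2.npz')}
D={'w2':(S['w2']['d'],S['w2']['W'],S['w2']['p'])}
for n in ['scene','side']:
    z=np.load(f'pics/{n}0.npz'); D[n]=(z['d'],world(n,z['d']),z['p'])
r=lambda q:cv2.minAreaRect((q[:,:2]*1000).astype(np.float32))
for n,(d,W,p) in D.items():
    c=np.array([.502,.288]); near=np.hypot(W[...,0]-c[0],W[...,1]-c[1])
    m=((W[...,2]>.033)&(W[...,2]<.043)&(near<.055)&(d>0)).astype(np.uint8)
    q=W[m>0]; R=r(q); print(n,'rim',len(q),np.round(R[0],1),np.round(R[1],1),round(R[2],1),q[:,2].mean().round(4))
    hd=(W[...,2]>.122)&(W[...,2]<.18)&(np.hypot(W[...,0]-.70,W[...,1]-.025)<.085)&(d>0)
    q=W[hd]; t=q[q[:,2]>.171]; R=r(t); print('  top',np.round(R[0],1),np.round(R[1],1),round(R[2],1))
    a=np.radians(R[2]+90 if R[1][1]>R[1][0] else R[2]); u=np.array([np.cos(a),np.sin(a)]); u*=-np.sign(u[0]); v=np.array([-u[1],u[0]])
    s=q[:,:2]@u; l=q[:,:2]@v
    print('  u',u.round(3),'ang',np.degrees(np.arctan2(u[1],u[0])).round(1))
    for lo in np.arange(s.min(),s.max(),.008):
        k=(s>=lo)&(s<lo+.008); print('   s%.3f n%d lat %.4f %.4f z %.3f %.3f'%(lo,k.sum(),l[k].min(),l[k].max(),q[k,2].min(),q[k,2].max()))
```

```text
w2 rim 1367 [504.4 286.4] [69.1 69. ] 82.3 0.0374
  top [708.1  23. ] [49.  95.3] 70.3
  u [-0.941  0.337] ang 160.3
   s-0.724 n7 lat -0.2640 -0.2573 z 0.154 0.157Traceback (most recent call last):
  File "<stdin>", line 17, in <module>
    return umr_minimum(a, axis, None, out, keepdims, initial, where)
ValueError: zero-size array to reduction operation minimum which has no identity
```

Run:
```python
from h import *
D={}
z=np.load('pics/w2.npz'); D['w2']=(z['d'],z['W'])
for n in ['scene','side']:
    z=np.load(f'pics/{n}0.npz'); D[n]=(z['d'],world(n,z['d']))
u=np.array([np.cos(np.radians(160.3)),np.sin(np.radians(160.3))]); v=np.array([-u[1],u[0]])
r=lambda q:cv2.minAreaRect((q[:,:2]*1000).astype(np.float32))
for n,(d,W) in D.items():
    near=np.hypot(W[...,0]-.502,W[...,1]-.288)
    q=W[(W[...,2]>.033)&(W[...,2]<.043)&(near<.055)&(d>0)]; R=r(q); print(n,'rim',np.round(R[0],1),np.round(R[1],1),round(R[2],1))
    q=W[(W[...,2]>.122)&(W[...,2]<.182)&(np.hypot(W[...,0]-.70,W[...,1]-.025)<.085)&(d>0)]
    s=(q[:,:2]-[.705,.024])@u*1000; l=(q[:,:2]-[.705,.024])@v*1000
    t=q[q[:,2]>.171]; R=r(t); print('  top',np.round(R[0],1),np.round(R[1],1),round(R[2],1))
    for lo in range(-72,80,8):
        k=(s>=lo)&(s<lo+8)
        if k.any(): print('   s%d n%d lat %.1f %.1f z %.3f %.3f'%(lo,k.sum(),l[k].min(),l[k].max(),q[k,2].min(),q[k,2].max()))
    print('  s max pct',np.percentile(s,[0,1,2,95,97,98,99,100]).round(1))
```

```text
w2 rim [504.4 286.4] [69.1 69. ] 82.3
  top [708.1  23. ] [49.  95.3] 70.3
   s-72 n7 lat -3.7 2.9 z 0.154 0.157
   s-56 n24 lat -24.2 -3.3 z 0.128 0.175
   s-48 n130 lat -24.9 0.0 z 0.130 0.177
   s-40 n172 lat -24.8 10.1 z 0.129 0.177
   s-32 n228 lat -24.9 20.0 z 0.130 0.177
   s-24 n246 lat -25.0 24.1 z 0.130 0.177
   s-16 n260 lat -25.0 24.1 z 0.129 0.177
   s-8 n259 lat -25.0 23.9 z 0.128 0.176
   s0 n263 lat -24.9 24.4 z 0.128 0.176
   s8 n421 lat -24.7 23.7 z 0.124 0.176
   s16 n146 lat -22.1 20.2 z 0.151 0.173
   s24 n254 lat -23.3 22.0 z 0.139 0.175
   s32 n185 lat -21.0 19.5 z 0.142 0.172
   s40 n484 lat -20.6 19.9 z 0.130 0.172
  s max pct [-68.  -48.  -45.9  46.6  46.8  47.   47.2  47.9]
scene rim [502.9 286. ] [68.4 72.7] 81.9
  top [705.7  23.1] [ 48.9 101.5] 71.3
   s-64 n1 lat 19.2 19.2 z 0.169 0.169
   s-56 n6 lat -17.7 22.7 z 0.172 0.175
   s-48 n14 lat -21.7 25.3 z 0.171 0.177
   s-40 n19 lat -22.5 21.6 z 0.169 0.179
   s-32 n18 lat -22.8 24.6 z 0.173 0.178
   s-24 n19 lat -23.2 24.1 z 0.171 0.178
   s-16 n19 lat -24.0 19.5 z 0.171 0.178
   s-8 n16 lat -20.8 22.6 
[... 356 characters left out ...]
de rim [504.4 285.5] [72.9 70.2] 82.3
  top [708.5  26.6] [51.5 98. ] 68.6
   s-56 n18 lat -24.6 21.4 z 0.134 0.176
   s-48 n49 lat -28.3 23.3 z 0.128 0.176
   s-40 n56 lat -28.3 23.1 z 0.123 0.177
   s-32 n54 lat -26.9 19.2 z 0.122 0.177
   s-24 n61 lat -26.7 22.4 z 0.122 0.177
   s-16 n53 lat -27.1 22.3 z 0.124 0.176
   s-8 n56 lat -26.4 21.4 z 0.127 0.177
   s0 n56 lat -26.8 20.7 z 0.128 0.177
   s8 n101 lat -26.2 24.4 z 0.125 0.176
   s16 n25 lat -23.0 7.0 z 0.140 0.173
   s24 n54 lat -25.0 15.6 z 0.131 0.175
   s32 n38 lat -21.8 7.0 z 0.136 0.172
   s40 n126 lat -22.7 18.5 z 0.130 0.172
   s48 n1 lat -16.1 -16.1 z 0.146 0.146
  s max pct [-51.8 -49.6 -48.4  46.5  46.8  47.2  47.3  48.1]
```

Run:
```python
from h import *
D={}
z=np.load('pics/w2.npz'); D['w2']=(z['d'],z['W'],z['p'])
for n in ['scene','side']:
    z=np.load(f'pics/{n}0.npz'); D[n]=(z['d'],world(n,z['d']),z['p'])
u=np.array([np.cos(np.radians(160.3)),np.sin(np.radians(160.3))]); v=np.array([-u[1],u[0]])
out=[]
for n,(d,W,p) in D.items():
    s=((W[...,:2]-[.705,.024])@u)*1000; l=((W[...,:2]-[.705,.024])@v)*1000; z=W[...,2]*1000
    # rasterise colour & height to s,l grid 1mm: orthophoto of low points, and head points
    for nm,lo,hi in [('low',-5,30),('head',120,182)]:
        m=(z>lo)&(z<hi)&(abs(s)<110)&(abs(l)<75)&(d>0)
        img=np.zeros((150,220,3),np.uint8); 
        for a,b,c in zip(s[m],l[m],p[m]): cv2.circle(img,(int(a+110),int(b+75)),1,c[::-1].tolist(),-1)
        cv2.line(img,(110,0),(110,5),(0,0,255),1); cv2.line(img,(157,0),(157,5),(0,0,255),1)
        out.append(img)
    b=(abs(l)<15)&(d>0)&(s>20)&(s<90)&(z<30)
    for k in range(20,90,4):
        kk=b&(s>=k)&(s<k+4)
        if kk.any(): print(n,k,z[kk].mean().round(1),p[kk].mean(0).round())
g=np.vstack([np.hstack(out[i:i+2]) for i in (0,2,4)])
cv2.imwrite('pics/ortho.png',cv2.resize(g,None,fx=1.33,fy=1.33))
```

```text
w2 20 11.6 [213. 232. 235.]
w2 24 11.7 [212. 231. 234.]
w2 28 6.3 [140. 155. 156.]
w2 32 -0.8 [76. 79. 81.]
w2 36 -0.6 [76. 78. 80.]
w2 40 -0.6 [75. 77. 79.]
w2 44 -0.5 [76. 78. 80.]
w2 48 -0.8 [76. 78. 80.]
w2 52 -0.8 [76. 77. 80.]
w2 56 -0.7 [74. 77. 80.]
w2 60 -0.5 [74. 77. 79.]
w2 64 -0.6 [74. 76. 79.]
w2 68 -0.5 [74. 76. 79.]
w2 72 -0.8 [74. 76. 79.]
w2 76 -1.0 [74. 76. 79.]
w2 80 -0.9 [74. 76. 79.]
w2 84 -0.6 [74. 76. 79.]
w2 88 -0.9 [74. 76. 79.]
scene 20 11.9 [178. 189. 188.]
scene 24 11.4 [163. 174. 172.]
scene 28 5.6 [124. 131. 129.]
scene 32 1.7 [88. 91. 89.]
scene 36 1.9 [83. 86. 85.]
scene 40 -2.1 [73. 73. 73.]
scene 44 -1.5 [74. 74. 74.]
scene 48 -0.8 [73. 74. 73.]
scene 52 -0.5 [72. 73. 73.]
scene 56 -1.0 [72. 73. 73.]
scene 60 0.8 [72. 72. 72.]
scene 64 -0.0 [71. 72. 72.]
scene 68 -0.6 [72. 73. 73.]
scene 72 0.1 [72. 72. 72.]
scene 76 0.4 [72. 73. 73.]
scene 80 0.4 [72. 73. 73.]
scene 84 -1.0 [72. 73. 73.]
scene 88 0.1 [73. 73. 73.]
side 20 12.7 [171. 188. 186.]
side 24 12.1 [170. 187. 185.]
side 28 6.8 [116. 127. 124.]
side 32 0.7 [55. 57. 55.]
side 36 -0.1 [48. 48. 48.]
side 40 0.3 [47. 48. 47.]
side 44 0.3 [47. 48. 47.]
side 48 -0.2 [47. 48. 48.]
side 52 -0.3 [47. 48. 47.]
side 56 -0.2 [46. 47. 47.]
side 60 -0.0 [46. 47. 47.]
side 64 -0.2 [46. 47. 46.]
side 68 -0.1 [46. 47. 47.]
side 72 -0.1 [46. 46. 46.]
side 76 0.3 [45. 46. 46.]
side 80 0.0 [46. 47. 46.]
side 84 -0.1 [46. 47. 47.]
side 88 0.5 [46. 47. 47.]
```

View pics/ortho.png

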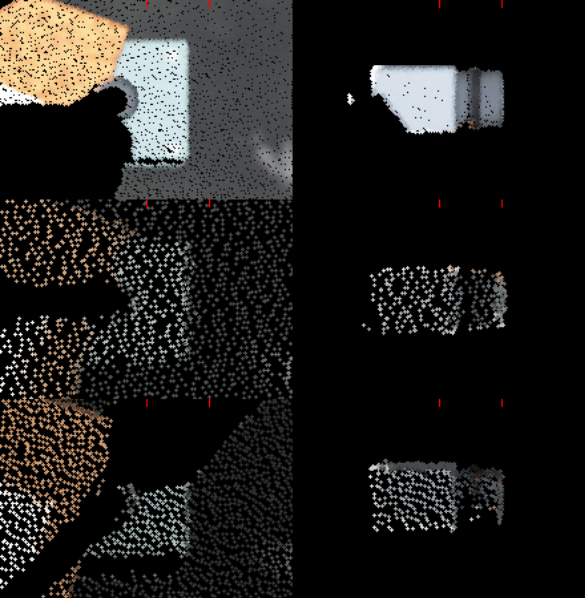

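The orthophoto shows the base plate's front edge at s = 30.5 mm and the lens ring's front at 47 mm, so the glass is at about (0.6616, 0.040) and looks along 160.3°. Both agree with the stated sizes (45 and 60 mm from the origin). The nest rim is 69 x 69 mm, centred at (0.5044, 0.2864), yaw 82.3°. Now to the block.

Call:
move_arm:
  deltas:
    - {"dp": [-0.014,-0.045,0],"spin": 0.03}
    - {"dp": [-0.028,-0.09,0],"spin": 0.06}
    - {"dp": [-0.042,-0.135,0],"spin": 0.09}
    - {"dp": [-0.056,-0.18,0],"spin": 0.12}
    - {"dp": [-0.07,-0.225,0],"spin": 0.15}
    - {"dp": [-0.084,-0.27,-0.01],"spin": 0.18}
    - {"dp": [-0.098,-0.315,-0.03],"spin": 0.21}
    - {"dp": [-0.112,-0.36,-0.05],"spin": 0.24}
    - {"dp": [-0.126,-0.4,-0.07],"spin": 0.27}
    - {"dp": [-0.14,-0.44,-0.09],"spin": 0.3}
    - {"dp": [-0.14,-0.451,-0.1],"spin": 0.3}
    - {"dp": [-0.14,-0.451,-0.1],"spin": 0.3}

```text
time: 4.8
tcp_pos: [0.4317, -0.3025, 0.2593]
tool_rot: [3.141, -0.004, 2.436]
force: [0.1, 0.6, -0.6]
opening: 0.0855
grasp_force: 0.0
```

Run:
```python
from h import *
p,d,W,T=wrist('w3')
box(d,W,[.37,-.36,.122],[.5,-.23,.14],'blocktop')
```

```text
t 4.8 tcp [ 0.4317 -0.3025  0.2593] [ 3.1414 -0.0035  2.4359]
blocktop 2255 [ 433.7 -301.1] [44.  44.3] 49.8 z 0.1296 [ 0.404 -0.33   0.122] [ 0.463 -0.271  0.132]
```

Call:
move_arm:
  deltas:
    - {"dp": [0,0,-0.02],"spin": 0}
    - {"dp": [0,0,-0.05],"spin": 0}
    - {"dp": [0,0,-0.08],"spin": 0}
    - {"dp": [0,0,-0.11],"spin": 0}
    - {"dp": [0,0,-0.14],"spin": 0}
    - {"dp": [0,0,-0.155],"spin": 0}
    - {"dp": [0,0,-0.164],"spin": 0}
    - {"dp": [0,0,-0.164],"spin": 0}
    - {"dp": [0,0,-0.164],"spin": 0}

```text
time: 5.75
tcp_pos: [0.4349, -0.3015, 0.0991]
tool_rot: [-3.142, 0.003, 2.442]
force: [-0.0, -0.6, 0.7]
opening: 0.0854
grasp_force: 0.0
```

Call:
move_arm:
  deltas:
    - {"dp": [0,0,0],"spin": 0}
    - {"dp": [0,0,0],"spin": 0}
    - {"dp": [0,0,0],"spin": 0}
    - {"dp": [0,0,0],"spin": 0}
    - {"dp": [0,0,0],"spin": 0}
    - {"dp": [0,0,0],"spin": 0}
    - {"dp": [0,0,0],"spin": 0}
    - {"dp": [0,0,0],"spin": 0}
    - {"dp": [0,0,0],"spin": 0}
    - {"dp": [0,0,0],"spin": 0}
  hand: 0.03

```text
time: 6.75
tcp_pos: [0.4344, -0.3018, 0.0985]
tool_rot: [-3.141, 0.002, 2.442]
force: [-0.6, -1.7, 6.2]
opening: 0.0436
grasp_force: 62.9
```

Call:
move_arm:
  deltas:
    - {"dp": [0,0,0.03],"spin": 0}
    - {"dp": [0,0,0.07],"spin": 0}
    - {"dp": [0.01,0.02,0.1],"spin": -0.1}
    - {"dp": [0.025,0.06,0.1],"spin": -0.23}
    - {"dp": [0.04,0.1,0.1],"spin": -0.36}
    - {"dp": [0.055,0.14,0.1],"spin": -0.49}
    - {"dp": [0.07,0.18,0.1],"spin": -0.62}
    - {"dp": [0.09,0.22,0.1],"spin": -0.75}
    - {"dp": [0.105,0.26,0.1],"spin": -0.88}
    - {"dp": [0.12,0.3,0.1],"spin": -1.01}
    - {"dp": [0.135,0.33,0.1],"spin": -1.13}
    - {"dp": [0.145,0.36,0.095],"spin": -1.215}

```text
time: 7.95
tcp_pos: [0.5786, 0.061, 0.19]
tool_rot: [-3.138, 0.001, 1.224]
force: [0.7, -0.1, -4.6]
opening: 0.043
grasp_force: 62.9
```

Call:
move_arm:
  deltas:
    - {"dp": [0.0055,0.0086,-0.005],"spin": 0}
    - {"dp": [0.0055,0.0086,-0.005],"spin": 0}
    - {"dp": [0.0055,0.0086,-0.005],"spin": 0}
    - {"dp": [0.0055,0.0086,-0.005],"spin": 0}
    - {"dp": [0.0055,0.0086,-0.005],"spin": 0}
    - {"dp": [0.0055,0.0086,-0.005],"spin": 0}

```text
time: 8.55
tcp_pos: [0.5844, 0.0666, 0.1878]
tool_rot: [3.141, -0.0, 1.225]
force: [0.4, -0.1, -5.2]
opening: 0.0432
grasp_force: 62.8
```

```bash
cat >> h.py <<'E'
def held(yaw):
    # lens-frame fit of the held block from side & scene depth
    L=np.array([.6616,.0400]); u=np.array([np.cos(np.radians(160.3)),np.sin(np.radians(160.3))]); v=np.array([-u[1],u[0]])
    for n in ['side','scene']:
        p,d=eyes.get_image(n); W=world(n,d); s=(W[...,:2]-L)@u*1000; l=(W[...,:2]-L)@v*1000; z=W[...,2]*1000
        m=(d>0)&(s>30)&(s<140)&(abs(l)<45)&(z>80)&(z<185); q=np.c_[s[m],l[m],z[m]]
        R=cv2.minAreaRect(q[:,:2].astype(np.float32))
        print(n,m.sum(),'s,l',np.round(R[0],1),np.round(R[1],1),round(R[2],1),'pct',np.percentile(q,[1,99],axis=0).round(1).tolist())
        yield n,p,d,m
E
python3 - <<'E'
from h import *
s=robot.get_state(); print(s['time'],s['tcp_pos'].round(4),s['tool_rot'].round(4),s['opening'])
c=[]
for n,p,d,m in held(0):
    v,u=np.nonzero(m); a=p[max(0,v.min()-45):v.max()+35,max(0,u.min()-50):u.max()+60,::-1]
    c.append(cv2.resize(a,(400,500*400//400),interpolation=cv2.INTER_CUBIC))
cv2.imwrite('pics/hold1.png',np.hstack(c))
E
```

```text
8.55 [0.5844 0.0666 0.1878] [ 3.1410e+00 -1.0000e-04  1.2254e+00] 0.04315073471030321
side 723 s,l [ 93.3 -11.2] [61.6 32.8] 44.3 pct [[61.4, -24.2, 91.8], [105.9, 19.9, 184.1]]
scene 275 s,l [1.045e+02 1.000e-01] [44.  13.7] 89.1 pct [[98.6, -21.2, 92.4], [109.3, 21.7, 184.6]]
```

View pics/hold1.png

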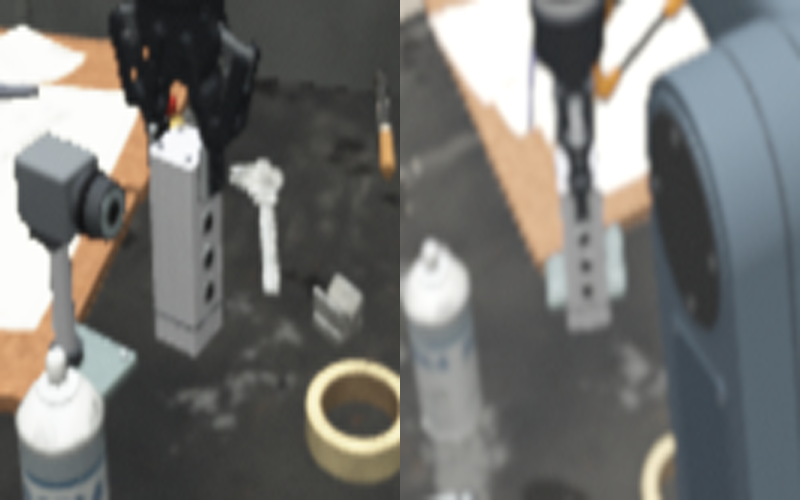

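The held view shows three ports facing away from the lens (scene 585,265; side 208,255) and the plain face towards the side camera, so the one-port face is towards the lens. The fit gives 0 mm lateral offset and a face distance of about 60 to 61 mm. I hold here, then turn.

Call:
move_arm:
  deltas:
    - {"dp": [0,0,0],"spin": 0}
    - {"dp": [0,0,0],"spin": 0}
    - {"dp": [0,0,0],"spin": 0}
    - {"dp": [0,0,0],"spin": 0}
    - {"dp": [0,0,0],"spin": 0}
    - {"dp": [0,0,0],"spin": 0}
    - {"dp": [0,0,0],"spin": 0}
    - {"dp": [0,0,0],"spin": 0}
    - {"dp": [0,0,0],"spin": 0}
    - {"dp": [0,0,0],"spin": 0}
    - {"dp": [0,0,0],"spin": 0}
    - {"dp": [0,0,0],"spin": 0}

```text
time: 9.85
tcp_pos: [0.5844, 0.0676, 0.1873]
tool_rot: [3.142, -0.0, 1.227]
force: [0.0, -0.0, -5.6]
opening: 0.0433
grasp_force: 62.8
```

Call:
move_arm:
  deltas:
    - {"dp": [0,0,0],"spin": 0.1}
    - {"dp": [0,0,0],"spin": 0.23}
    - {"dp": [0,0,0],"spin": 0.37}
    - {"dp": [0,0,0],"spin": 0.51}
    - {"dp": [0,0,0],"spin": 0.65}
    - {"dp": [0,0,0],"spin": 0.79}
    - {"dp": [0,0,0],"spin": 0.93}
    - {"dp": [0,0,0],"spin": 1.07}
    - {"dp": [0,0,0],"spin": 1.21}
    - {"dp": [0,0,0],"spin": 1.35}
    - {"dp": [0,0,0],"spin": 1.48}
    - {"dp": [0,0,0],"spin": 1.571}

```text
time: 11.05
tcp_pos: [0.5844, 0.0676, 0.1873]
tool_rot: [3.142, 0.0, 2.802]
force: [-0.1, -0.3, -5.2]
opening: 0.0431
grasp_force: 62.9
```

Call:
move_arm:
  deltas:
    - {"dp": [0,0,0],"spin": 0}
    - {"dp": [0,0,0],"spin": 0}
    - {"dp": [0,0,0],"spin": 0}
    - {"dp": [0,0,0],"spin": 0}
    - {"dp": [0,0,0],"spin": 0}
    - {"dp": [0,0,0],"spin": 0}

```text
time: 11.65
tcp_pos: [0.5844, 0.0676, 0.1873]
tool_rot: [3.142, -0.0, 2.798]
force: [0.6, 0.0, -4.2]
opening: 0.0432
grasp_force: 62.9
```

Run:
```python
from h import *
s=robot.get_state(); print(s['time'],s['tcp_pos'].round(4),s['tool_rot'].round(4),s['opening'])
c=[]
for n,p,d,m in held(0):
    v,u=np.nonzero(m); a=p[max(0,v.min()-45):v.max()+35,max(0,u.min()-50):u.max()+60,::-1]
    c.append(cv2.resize(a,(400,500),interpolation=cv2.INTER_CUBIC))
cv2.imwrite('pics/hold2.png',np.hstack(c))
```

```text
11.65 [0.5844 0.0676 0.1873] [ 3.1416e+00 -1.0000e-04  2.7975e+00] 0.04319015462142355
side 721 s,l [ 92.3 -11.1] [60.4 34.4] 45.0 pct [[61.7, -24.9, 91.9], [105.5, 19.2, 184.0]]
scene 275 s,l [100.1   0.3] [21.3 45. ] 1.3 pct [[98.0, -21.7, 90.7], [109.5, 21.6, 184.0]]
```

View pics/hold2.png

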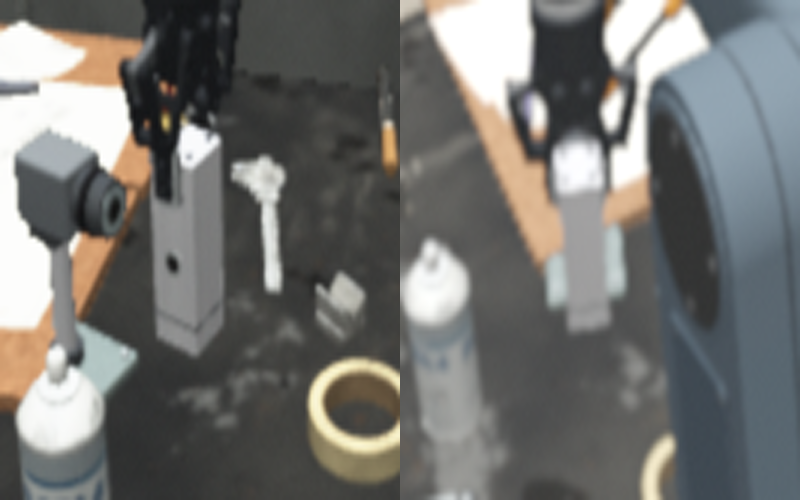

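The one-port face is now towards the side camera (172,265) and the plain face points away, so the two-port face is at the lens. I hold, then turn to the three-port face.

Call:
move_arm:
  deltas:
    - {"dp": [0,0,0],"spin": 0}
    - {"dp": [0,0,0],"spin": 0}
    - {"dp": [0,0,0],"spin": 0}
    - {"dp": [0,0,0],"spin": 0}
    - {"dp": [0,0,0],"spin": 0}
    - {"dp": [0,0,0],"spin": 0}
    - {"dp": [0,0,0],"spin": 0}
    - {"dp": [0,0,0],"spin": 0}
    - {"dp": [0,0,0],"spin": 0}

```text
time: 12.65
tcp_pos: [0.5844, 0.0676, 0.1873]
tool_rot: [-3.142, -0.0, 2.798]
force: [0.1, 0.2, -5.4]
opening: 0.043
grasp_force: 62.9
```

Call:
move_arm:
  deltas:
    - {"dp": [0,0,0],"spin": 0.1}
    - {"dp": [0,0,0],"spin": 0.23}
    - {"dp": [0,0,0],"spin": 0.37}
    - {"dp": [0,0,0],"spin": 0.51}
    - {"dp": [0,0,0],"spin": 0.65}
    - {"dp": [0,0,0],"spin": 0.79}
    - {"dp": [0,0,0],"spin": 0.93}
    - {"dp": [0,0,0],"spin": 1.07}
    - {"dp": [0,0,0],"spin": 1.21}
    - {"dp": [0,0,0],"spin": 1.35}
    - {"dp": [0,0,0],"spin": 1.48}
    - {"dp": [0,0,0],"spin": 1.571}

```text
time: 13.85
tcp_pos: [0.5844, 0.0676, 0.1873]
tool_rot: [-3.142, 0.0, -1.91]
force: [-0.4, 0.1, -4.9]
opening: 0.0428
grasp_force: 62.9
```

Call:
move_arm:
  deltas:
    - {"dp": [0,0,0],"spin": 0}
    - {"dp": [0,0,0],"spin": 0}
    - {"dp": [0,0,0],"spin": 0}
    - {"dp": [0,0,0],"spin": 0}
    - {"dp": [0,0,0],"spin": 0}
    - {"dp": [0,0,0],"spin": 0}
    - {"dp": [0,0,0],"spin": 0}
    - {"dp": [0,0,0],"spin": 0}
    - {"dp": [0,0,0],"spin": 0}
    - {"dp": [0,0,0],"spin": 0}
    - {"dp": [0,0,0],"spin": 0}
    - {"dp": [0,0,0],"spin": 0}

```text
time: 15.05
tcp_pos: [0.5844, 0.0676, 0.1873]
tool_rot: [-3.142, 0.0, -1.914]
force: [-0.3, 0.3, -4.6]
opening: 0.0432
grasp_force: 62.9
```

Run:
```python
from h import *
s=robot.get_state(); print(s['time'],s['tcp_pos'].round(4),s['tool_rot'].round(4),s['opening'])
for _ in held(0): pass
```

```text
15.05 [0.5844 0.0676 0.1873] [-3.1416  0.     -1.9144] 0.04319170675453676
side 724 s,l [ 93.2 -12.1] [61.  34.3] 45.6 pct [[61.5, -25.5, 91.7], [105.5, 19.9, 183.9]]
scene 272 s,l [97.1 -1.1] [44.8 22.7] 89.3 pct [[95.6, -22.7, 88.8], [108.0, 20.9, 184.0]]
```

Call:
move_arm:
  deltas:
    - {"dp": [0,0,0],"spin": 0}
    - {"dp": [0,0,0],"spin": 0}
    - {"dp": [0,0,0],"spin": 0}
    - {"dp": [-0.02,0.02,0.0],"spin": 0}
    - {"dp": [-0.045,0.045,0.005],"spin": 0.03}
    - {"dp": [-0.07,0.08,0.01],"spin": 0.08}
    - {"dp": [-0.08,0.12,0.01],"spin": 0.13}
    - {"dp": [-0.08,0.16,0.01],"spin": 0.18}
    - {"dp": [-0.08,0.19,0.0],"spin": 0.209}
    - {"dp": [-0.08,0.212,-0.02],"spin": 0.209}
    - {"dp": [-0.08,0.2188,-0.035],"spin": 0.209}
    - {"dp": [-0.08,0.2188,-0.045],"spin": 0.209}

```text
time: 16.35
tcp_pos: [0.5034, 0.2868, 0.1403]
tool_rot: [3.139, -0.002, -1.704]
force: [-0.0, -1.0, -4.8]
opening: 0.0432
grasp_force: 63.7
```

Call:
move_arm:
  deltas:
    - {"dp": [0,0,0],"spin": 0}
    - {"dp": [0,0,0],"spin": 0}
    - {"dp": [0,0,0],"spin": 0}
    - {"dp": [0,0,0],"spin": 0}

```text
time: 16.75
tcp_pos: [0.5053, 0.2859, 0.1437]
tool_rot: [-3.14, 0.001, -1.707]
force: [-0.1, -0.4, -3.3]
opening: 0.0433
grasp_force: 63.6
```

```bash
cat >> h.py <<'E'
def overnest():
    s=robot.get_state(); print(s['time'],s['tcp_pos'].round(4),s['tool_rot'].round(4),s['force'].round(1))
    C=np.array([.5044,.2864]); a=np.radians(82.3); u=np.array([np.cos(a),np.sin(a)]); v=np.array([-u[1],u[0]]); c=[]
    for n in ['side','scene']:
        p,d=eyes.get_image(n); W=world(n,d); x=(W[...,:2]-C)@u*1000; y=(W[...,:2]-C)@v*1000; z=W[...,2]*1000
        for nm,lo,hi,r in [('rim',33,41,40),('block',48,120,40),('low',42,56,40),('plate',5,14,60)]:
            m=(d>0)&(abs(x)<r)&(abs(y)<r)&(z>lo)&(z<hi); q=np.c_[x[m],y[m],z[m]]
            if len(q)<5: continue
            R=cv2.minAreaRect(q[:,:2].astype(np.float32)); print(n,nm,len(q),np.round(R[0],1),np.round(R[1],1),round(R[2],1),np.percentile(q,[1,99],axis=0).round(1).tolist())
        uu=(d>0)&(abs(x)<60)&(abs(y)<60)&(z<130)&(z>3); V,U=np.nonzero(uu)
        c.append(cv2.resize(p[V.min()-10:V.max()+10,U.min()-10:U.max()+10,::-1],(400,560),interpolation=cv2.INTER_CUBIC))
    return np.hstack(c)
E
python3 - <<'E'
from h import *
cv2.imwrite('pics/n1.png',overnest())
E
```

```text
16.75 [0.5053 0.2859 0.1437] [-3.1395e+00  1.1000e-03 -1.7067e+00] [-0.1 -0.4 -3.3]
side rim 321 [1.  0.8] [68.8 69.9] 89.9 [[-32.7, -33.3, 33.3], [35.8, 34.7, 40.1]]
side block 697 [12.2  9. ] [32.1 60.2] 43.5 [[-18.7, -21.7, 48.7], [24.7, 21.7, 119.6]]
side low 87 [11.5 10. ] [30.2 59. ] 45.6 [[-19.4, -21.0, 45.4], [23.8, 20.9, 55.9]]
side plate 941 [1.5 0.6] [111.2 110.1] 0.4 [[-50.0, -53.3, 5.4], [55.5, 55.1, 13.7]]
scene rim 144 [-0.6  2.3] [72.7 68.6] 89.9 [[-34.6, -33.4, 33.1], [33.5, 38.1, 40.7]]
scene block 223 [ 5.8 17.9] [26.1 51. ] 62.7 [[-21.1, 3.8, 48.3], [22.5, 24.8, 119.0]]
scene low 32 [-7.2 23.8] [18.7 55.1] 65.6 [[-29.7, 17.0, 42.5], [21.3, 36.2, 54.9]]
scene plate 442 [1.2 2.5] [113.3 112.9] 0.4 [[-55.1, -52.0, 5.2], [53.9, 57.5, 13.6]]
```

View pics/n1.png

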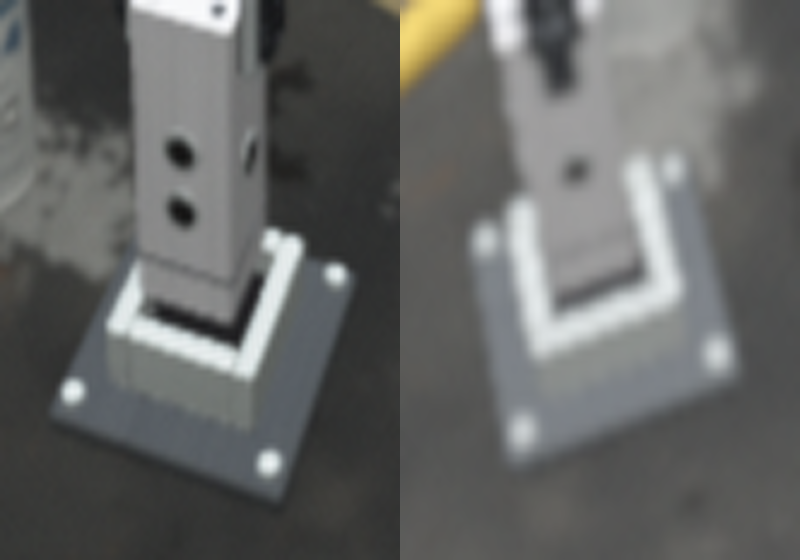

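The picture shows the block upright over the pocket with its sides parallel to the walls and its foot just above the rim. The offset is about 1 mm, inside the 2.5 mm clearance. I lower it slowly.

Call:
move_arm:
  deltas:
    - {"dp": [0,0,0],"spin": 0}
    - {"dp": [0,0,0],"spin": 0}
    - {"dp": [0,0,-0.003],"spin": 0}
    - {"dp": [0,0,-0.006],"spin": 0}
    - {"dp": [0,0,-0.009],"spin": 0}
    - {"dp": [0,0,-0.012],"spin": 0}
    - {"dp": [0,0,-0.015],"spin": 0}
    - {"dp": [0,0,-0.016],"spin": 0}
    - {"dp": [0,0,-0.016],"spin": 0}
    - {"dp": [0,0,-0.016],"spin": 0}
    - {"dp": [0,0,-0.016],"spin": 0}

```text
time: 17.95
tcp_pos: [0.5046, 0.2865, 0.1266]
tool_rot: [-3.141, 0.0, -1.705]
force: [0.8, 0.4, -5.5]
opening: 0.0431
grasp_force: 63.8
```

Call:
move_arm:
  deltas:
    - {"dp": [0,0,-0.001],"spin": 0}
    - {"dp": [0,0,-0.002],"spin": 0}
    - {"dp": [0,0,-0.003],"spin": 0}
    - {"dp": [0,0,-0.004],"spin": 0}
    - {"dp": [0,0,-0.005],"spin": 0}
    - {"dp": [0,0,-0.006],"spin": 0}
    - {"dp": [0,0,-0.006],"spin": 0}
    - {"dp": [0,0,-0.006],"spin": 0}

```text
time: 18.75
tcp_pos: [0.5046, 0.2866, 0.1217]
tool_rot: [-3.14, 0.001, -1.705]
force: [-2.0, -1.3, 5.1]
opening: 0.0431
grasp_force: 65.1
```

Call:
move_arm:
  deltas:
    - {"dp": [0,0,-0.001],"spin": 0}
    - {"dp": [0,0,-0.002],"spin": 0}
    - {"dp": [0,0,-0.003],"spin": 0}
    - {"dp": [0,0,-0.004],"spin": 0}
    - {"dp": [0,0,-0.005],"spin": 0}
    - {"dp": [0,0,-0.005],"spin": 0}
    - {"dp": [0,0,-0.005],"spin": 0}
    - {"dp": [0,0,-0.005],"spin": 0}

```text
time: 19.55
tcp_pos: [0.5046, 0.2866, 0.1164]
tool_rot: [-3.141, 0.001, -1.705]
force: [-2.6, -0.6, 4.9]
opening: 0.0435
grasp_force: 65.0
```

Call:
move_arm:
  deltas:
    - {"dp": [0,0,-0.0005],"spin": 0}
    - {"dp": [0,0,-0.001],"spin": 0}
    - {"dp": [0,0,-0.001],"spin": 0}
    - {"dp": [0,0,-0.001],"spin": 0}

```text
time: 19.95
tcp_pos: [0.5046, 0.2867, 0.1164]
tool_rot: [-3.14, 0.001, -1.705]
force: [-3.0, -0.9, 8.5]
opening: 0.0434
grasp_force: 65.7
```

Call:
move_arm:
  deltas:
    - {"dp": [0,0,-0.0005],"spin": 0}
    - {"dp": [0,0,-0.001],"spin": 0}
    - {"dp": [0,0,-0.0015],"spin": 0}
    - {"dp": [0,0,-0.002],"spin": 0}
    - {"dp": [0,0,-0.002],"spin": 0}
    - {"dp": [0,0,-0.002],"spin": 0}

```text
time: 20.55
tcp_pos: [0.5047, 0.2867, 0.1164]
tool_rot: [-3.139, 0.002, -1.705]
force: [-5.4, -2.8, 16.3]
opening: 0.043
grasp_force: 66.5
```

Run:
```python
from h import *
cv2.imwrite('pics/n2.png',overnest())
```

```text
20.55 [0.5047 0.2867 0.1164] [-3.1394e+00  1.8000e-03 -1.7053e+00] [-5.4 -2.8 16.3]
side rim 368 [1.4 0.3] [69.3 69.4] 0.5 [[-32.2, -33.6, 33.3], [35.5, 34.7, 40.6]]
side block 668 [14.2  9.5] [30.3 58.4] 42.0 [[-15.7, -20.8, 49.2], [25.5, 22.6, 119.5]]
side low 129 [13.7  9.4] [29.1 57.8] 42.1 [[-16.3, -20.6, 42.1], [24.9, 22.1, 55.8]]
side plate 952 [1.3 0.4] [110.5 110.2] 0.0 [[-49.9, -53.4, 5.4], [55.6, 55.1, 13.8]]
scene rim 165 [-0.4  0.7] [70.4 72.3] 2.9 [[-34.6, -33.3, 33.4], [33.5, 36.0, 40.6]]
scene block 214 [ 4.9 20.1] [22.5 48.7] 68.1 [[-20.9, 7.4, 48.4], [23.1, 26.5, 119.3]]
scene low 44 [-2.9 13.6] [49.1 46.5] 1.5 [[-25.1, 2.0, 42.4], [21.2, 37.0, 55.9]]
scene plate 450 [-0.9  1.1] [112.7 110.1] 89.6 [[-54.8, -51.8, 5.2], [53.6, 56.4, 13.6]]
```

View pics/n2.png

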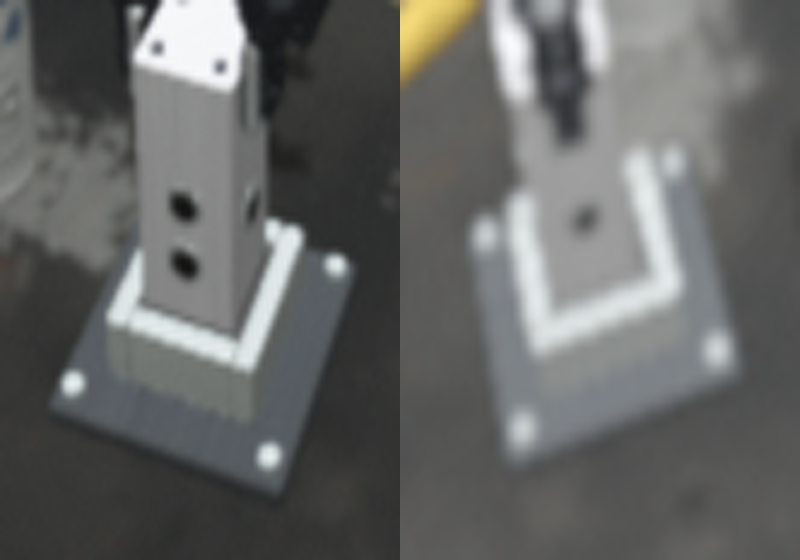

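The line round the foot is at rim level, and the arm stopped at 0.1164 while the push rose to about 21 N, so the floor is home. I unload, open and lift away.

Call:
move_arm:
  deltas:
    - {"dp": [0,0,0.001],"spin": 0}
    - {"dp": [0,0,0.002],"spin": 0}
    - {"dp": [0,0,0.002],"spin": 0}

```text
time: 20.95
tcp_pos: [0.5047, 0.2866, 0.1164]
tool_rot: [-3.14, 0.001, -1.705]
force: [-3.1, -1.7, 8.3]
opening: 0.0432
grasp_force: 65.5
```

Call:
move_arm:
  deltas:
    - {"dp": [0,0,0],"spin": 0}
    - {"dp": [0,0,0],"spin": 0}
    - {"dp": [0,0,0],"spin": 0}
    - {"dp": [0,0,0],"spin": 0}
    - {"dp": [0,0,0],"spin": 0}
    - {"dp": [0,0,0],"spin": 0}
    - {"dp": [0,0,0],"spin": 0}
    - {"dp": [0,0,0],"spin": 0}
    - {"dp": [0,0,0],"spin": 0}
    - {"dp": [0,0,0],"spin": 0}
  hand: 0.085

```text
time: 21.95
tcp_pos: [0.5044, 0.2864, 0.1143]
tool_rot: [-3.142, 0.0, -1.705]
force: [-0.3, 0.6, -0.4]
opening: 0.0852
grasp_force: 0.0
```

Call:
move_arm:
  deltas:
    - {"dp": [0,0,0.01],"spin": 0}
    - {"dp": [0,0,0.03],"spin": 0}
    - {"dp": [0,0,0.06],"spin": 0}
    - {"dp": [0,0,0.09],"spin": 0}
    - {"dp": [0,0,0.12],"spin": 0}
    - {"dp": [0,0,0.14],"spin": 0}
    - {"dp": [0,0,0.15],"spin": 0}
    - {"dp": [0,0,0.15],"spin": 0}
    - {"dp": [0,0,0.15],"spin": 0}

```text
time: 22.85
tcp_pos: [0.5043, 0.2863, 0.2636]
tool_rot: [3.141, -0.001, -1.705]
force: [0.9, -0.5, 0.2]
opening: 0.0849
grasp_force: 0.0
```

Run:
```python
from h import *
overnest()
p,d,W,T=wrist('w9')
q=box(d,W,[.46,.24,.14],[.55,.34,.16],'top')
n=np.hypot(W[...,0]-.5044,W[...,1]-.2864)
z=W[...,2][(d>0)&(n<.018)&(W[...,2]>.13)&(W[...,2]<.16)]; print('top z',np.median(z))
z=W[...,2][(d>0)&(n<.055)&(W[...,2]>.033)&(W[...,2]<.042)]; print('rim z',np.median(z))
```

```text
22.85 [0.5043 0.2863 0.2636] [ 3.1408e+00 -5.0000e-04 -1.7054e+00] [ 0.9 -0.5  0.2]
side rim 363 [0.9 0.3] [70.1 69.2] 0.8 [[-33.1, -33.5, 33.1], [35.6, 34.6, 40.7]]
side block 706 [13.9  9.3] [32.2 59.9] 42.4 [[-17.3, -20.9, 48.5], [25.5, 22.1, 119.5]]
side low 126 [13.6  9.3] [29.9 58.1] 41.9 [[-16.4, -20.6, 42.3], [24.9, 21.6, 55.8]]
side plate 944 [0.8 0.5] [110.  110.7] 89.7 [[-50.8, -53.5, 5.6], [55.6, 55.0, 13.5]]
scene rim 154 [-1.   2.6] [73.5 68.8] 88.3 [[-34.5, -32.5, 33.4], [33.3, 37.2, 40.9]]
scene block 232 [ 7.4 16.4] [27.3 54.2] 57.6 [[-20.6, 1.8, 48.5], [23.3, 24.0, 119.5]]
scene low 38 [ 7. 25.] [24.5 52.3] 77.0 [[-20.7, 11.1, 42.2], [29.5, 32.1, 55.8]]
scene plate 429 [-0.6  1.4] [111.5 110. ] 89.8 [[-55.3, -51.8, 5.2], [53.9, 56.4, 13.7]]
t 22.95 tcp [0.5037 0.2861 0.2624] [ 3.1388e+00 -1.6000e-03 -1.7054e+00]
top 2485 [504.7 286.6] [43.8 43.9] 82.4 z 0.1476 [0.481 0.263 0.14 ] [0.529 0.311 0.15 ]
top z 0.14769387187113592
rim z 0.03749117604093316
```

The block's top is 110.2 mm above the rim (110 expected), upright and centred, so the floor is fully home. I hand in.

Call:
move_arm:
  deltas:
    - {"dp": [0,0,0],"spin": 0}
    - {"dp": [0,0,0],"spin": 0}
    - {"dp": [0,0,0],"spin": 0}

```text
time: 23.3
tcp_pos: [0.5042, 0.2863, 0.2639]
tool_rot: [3.141, -0.0, -1.705]
force: [0.1, -0.7, 0.5]
opening: 0.085
grasp_force: 0.0
```

```bash
python3 -c "
from rig import robot
print(robot.sign_off())"
```

```text
the job is handed in; nothing more can be done
None
```

The block's one-, two- and three-port faces were shown to the lens in that order; it now stands in the nest, pressed home with its line level with the rim, released, and the job was handed in at about 23 s (no verdict came back).

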